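# Preload a wheel hub's bearings with the coaxial knobs of a bench press

## Robot

A 7-joint arm with a two-finger parallel gripper is mounted at the origin on the work surface. World frame = base frame: x ahead of the robot, y to its left, z up, the work surface at z = 0. Lengths are in mm, angles in rad, forces in N, time in s.
With the tool pointing down it reaches from about 400 to 875 mm from the base axis. Payload 6.5 kg.
Tool frame: the origin (TCP) lies on the centre line of the jaws, within the pads' length; the fingertips stand 11 mm ahead of it and the grasp point (between the pads) lies 8 mm behind it; z points along the fingers, y is the direction in which the jaws open and shut (so a half turn about z gives the same grasp; the last joint's range is limited). The gripper opens to 88 mm and grips with 3 to 60 N. Pads are 18 mm wide; open, the fingers measure 123 mm over their backs; the gripper's body (75 mm by 187 mm) begins 45 mm behind the grasp point.
Start: joints at [1.102, 0.536, -0.004, 1.538, 0.003, 1.067, -0.071], TCP at [254.793, -597.972, 249.716] pointing down, gripper open.
Joint ranges: [-2.7, 2.7], [-0.37, 2.16], [-1.27, 1.26], [0.24, 2.4], [-1.31, 4.45], [0.19, 1.91], [-2.76, 2.76]. Speed limits (rad/s): [2.39, 2.39, 3.14, 3.14, 3.14, 3.14, 3.14].

## Interface

Orientations are given as a unit quaternion [w, x, y, z].
In Python, from rig import arm gives the robot as it stands.
- The arm moves only by the tool carry_out, never from a script. Its argument "plan" is a list of rows, each a list of 3 entries, a list of its own where there are three numbers: the opening in per cent of the stroke, from 0 (shut) to 100 (fully open), then the shift along the world's x, y, z in cm, then the turn, a rotation vector about the world's x, y, z in degrees. A call has 1 to 5 rows; each row is the pose to reach, as a shift and turn from the pose commanded when the call began; what a row does not reach only later rows make up. A row lasts 1/10 s, in which the tool goes at most 50 mm and 8.59 degrees, less where a joint would pass 70% of its speed; a pose out of reach is approached as far as the arm can. A call with a gripper value outside its range is refused whole. The fingers move at their own pace and stop on an object; the grip force is fixed at half the most. Time passes only in rows, so rows that repeat a pose let the fingers close. It gives the time, the measured TCP pose, the force and the opening at its end, in the units of the state.
- arm.get_obs(): the state, without advancing time (a new reading comes with each control period).
- arm.capture(name): name is "scene" or "top" or "wrist"; returns the picture (384x512x3 uint8, red, green, blue); there is no depth.
- arm.calibration(name): a dict with "fx", "fy", "cx", "cy" (pixels), "R" (3x3) and "t" (3): a world point X has camera coordinates R X + t. Camera axes: x right, y down, z forward; pixel columns grow to the right and rows downward; lengths in mm; the calibration is good to about 2 mm. The wrist camera is an equidistant fisheye: a pixel r from the principal point sees the ray r / f radians off the axis. A picture is of the moment at which its call begins: read the wrist's pose just before it. calibration takes no time and is no camera call; for the wrist camera it gives the pose at the moment of the call.
- arm.sign_off(): hands the job in, once; it reports no verdict.
Trained networks look in the newest picture that a camera, given by its name, has taken for a name from the list of things; names that differ only in an ending like _2 or _b are one class to them, and where a whole thing is asked for, a point or a joint stands for the part that bears it (a point fixed in the world has none). Each returns a list of dicts, best first, with "p" (0 to 1); they miss things now and then, are a little off and sometimes report something else, mostly with a low value. They report only what shows in the picture. A call takes as long as a camera call.
- arm.cut_out(camera, target): "mask" (384x512 bool, what is visible of it) and "extent" ([left, top, right, bottom] in pixels, round what is visible of it).
- arm.tip_of(camera, target): "uv" ([column, row] in pixels: a listed point, or the origin of a listed thing).
The state is a dict: "time": time; "joints": joint angles; "joint_velocities": joint speeds; "joint_torque": joint torques, N m; "ee_pos": TCP position; "tcp_rot": TCP orientation; "contact_force": force on the tool from outside, world axes, zero at the start; "torque": the same for the moment, N m; "finger_gap": finger opening in mm.
Only numpy, scipy, OpenCV 4.12 (cv2) and the standard library are available. Lean on these libraries where they do the work, as an engineer would, in place of code of your own. Each camera call takes 0.05 s, during which the arm holds its last target.

## Task

Clamp the bicycle hub that stands in the bench press: turn the large lower knob clockwise until the foot has just come down on the hub and the load needle has lifted but is still short of the single short mark, then let go of it. Then turn the small upper knob clockwise to bring the needle between the two long marks, never as far as the broad mark, and let go. Leave the hub in its seat and the things around the press where they are.

Things in the scene. Friction and masses are not known exactly. Their poses are not given: they have to be found in the camera images.
- coarse_grip (a point): Coarse knob: larger, lower knob of the coaxial pair on top of the press, a fluted aluminium disc 60 mm across, 20 mm high, upright axis, 179 to 199 mm above the bench. The point: on its axis, 192 mm above the bench, the height to grip it (any yaw). The press head's flat top is 27 mm below the point; nothing but the knobs is higher. The fine knob's top is 38 to 48 mm above the point.
- fine_grip (a point): Fine knob: smaller, upper knob on the same upright axis, a fluted aluminium cylinder 28 mm across, 16 mm high, on a 14 mm stem that comes up through the coarse knob. The point: its centre, the height to grip it (any yaw). It starts about 231 mm above the bench and goes down with the foot, 4.5 mm per rad of the coarse knob, to about 22 to 27 mm over the coarse knob's top when the foot meets the hub.
- coarse (a joint): Turn of the coarse knob, rad, growing clockwise from above, stops at 0 and 2.8, starts at 0.1 to 0.6. A rad lowers the foot 4.5 mm (once on the hub: adds about 90 N). Friction 0.4 N m plus 0.0045 N m per N of load; stays where left; turns independently of the fine knob. The load must stay under 25 N while fingers are on it.
- fine (a joint): Turn of the fine knob, rad, growing clockwise from above, stops at 0 and 3.2, starts at 0.1 to 0.5. A rad lowers the foot 1.5 mm (once on the hub: adds about 30 N). Friction 0.13 N m plus 0.0015 N m per N of load; stays where left. From a light touch it needs 0.8 to 1.7 rad to the wanted load; it cannot close the gap alone.
- load (a joint): Needle of the load dial, rad: 0.03 per N between foot and hub, 0 when clear, growing clockwise from above. White dial, 110 mm across, face up 150 mm above the bench. The black 40 mm needle points to the press's -x at 0. Thin short marks at 0 and 0.75 (25 N); two long marks at 1.32 and 1.68 (44 and 56 N: wanted load between them); broad mark at 2.1 (70 N: bearing damaged).
- press: Fixed grey bench press: base 200 x 130 mm, column at the back (+x), head above, dial centre 145 mm to +y of the origin. Origin: on the bench, under the axis of knobs and ram; z up. The knobs drive a steel foot (25 mm disc) down on the hub, whose seat is a 20 N/mm load cell. The foot's length is set differently each time, unmeasured: it starts 3 to 9 mm above the hub; contact must be found by load or feel.
- hub_center (a point): Aluminium bicycle wheel hub standing on end in a low ring seat (6 mm high) under the foot; 72 mm high, two flanges 54 mm in diameter, ends 33 mm in diameter, 0.25 kg, loose. This point is its centre, half-way up, 56 mm above the bench.
- wrench_mid (a point): Bystander: flat steel wrench, 180 mm long, lying to the right of the press. The point is its middle.
- jar_mid (a point): Bystander: closed clear jar 60 mm in diameter, 75 mm high, behind the dial. The point is its centre.
- cog_mid (a point): Bystander: steel cog ring 64 mm in diameter, 6 mm high, lying flat in front of the press. The point is its centre.

How it is judged:
By the outcome, as a careful person would: the job done as asked, in the order asked, and still so for the second after the job is handed in, with the robot touching nothing.
It also fails if it takes over 64 s, if anything falls off the work surface, if the arm or the gripper's body presses on something with over 40 N, if the wrist force passes 120 N, or if a joint passes its speed limit or range.

## Working session

There is one attempt and no reset: what is moved stays moved. The work goes in short steps, Python scripts to look and compute and a tool call to move; the robot and the scene stay as the last step left them, time stands still between calls to the robot, and variables do not carry over. Pictures are saved under pics/ and viewed, and the job is handed in when it is done.

Besides the shell and the picture viewer there is one more tool, called after ">>>" as name(argument=value, ...), one argument or row to a line, values as JSON. carry_out: Moves the arm, as the interface text tells. Its arguments: {"type":"object","properties":{"plan":{"type":"array"}},"required":["plan"]}

```bash
mkdir -p pics; ls
cat > h.py <<'E'
from rig import arm
import numpy as np, cv2
def save(n,f,crop=None,s=1):
    im=arm.capture(n)
    o=im
    if crop: o=o[crop[1]:crop[3],crop[0]:crop[2]]
    if s!=1: o=cv2.resize(o,None,fx=s,fy=s,interpolation=cv2.INTER_CUBIC)
    cv2.imwrite('pics/'+f,o[:,:,::-1]); return im
def ray(c,uv):
    R=np.array(c['R']);t=np.array(c['t'])
    d=R.T@np.array([(uv[0]-c['cx'])/c['fx'],(uv[1]-c['cy'])/c['fy'],1]);o=-R.T@t
    return o,d
def atz(c,uv,z):
    o,d=ray(c,uv);return o+d*(z-o[2])/d[2]
def proj(c,X):
    p=np.array(c['R'])@np.array(X)+np.array(c['t']);return [c['fx']*p[0]/p[2]+c['cx'],c['fy']*p[1]/p[2]+c['cy']]
E
python3 - <<'E'
from h import *
o=arm.get_obs();print(o)
save('scene','s0.png');
for n in('scene','top'):
    if n=='top': save('top','t0.png')
    c=arm.calibration(n);print(n,c)
    for t,z in(('coarse_grip',192),('fine_grip',231),('hub_center',56),('press',0),('load',150),('wrench_mid',3),('jar_mid',37),('cog_mid',3)):
        r=arm.tip_of(n,t)
        for k in r[:2]: print(n,t,k['p'],k['uv'],atz(c,k['uv'],z).round(1))
E
```

```text
pics
{'time': 0.0, 'joints': array([ 1.10184293,  0.53716613, -0.00439673,  1.53884572,  0.00259464,
        1.06726126, -0.07123189]), 'joint_velocities': array([-0.00144149,  0.00072456, -0.00044798, -0.0006507 ,  0.00028972,
       -0.00148199, -0.00119556]), 'joint_torque': array([-7.90489253e-05, -5.70987368e+01,  9.90924686e-01, -2.51604331e+01,
       -5.61308744e-02,  1.80208893e-02,  1.03746202e-04]), 'ee_pos': array([ 254.50928788, -597.47759613,  248.85014498]), 'tcp_rot': array([-8.03698463e-04,  9.79791659e-01,  2.00019010e-01, -2.35427613e-04]), 'contact_force': array([0.81238653, 0.44616931, 0.06371649]), 'torque': array([-0.00047795, -0.01807194,  0.02125136]), 'finger_gap': 88.31977280522143}
scene {'fx': 425.89165273218293, 'fy': 425.89165273218293, 'cx': 248.56168733284937, 'cy': 182.18917824994273, 'R': array([[ 0.85712479,  0.51497251,  0.01184924],
       [ 0.29264318, -0.46788961, -0.83393002],
       [-0.4239069 ,  0.71824969, -0.55174298]]), 't': array([-4.97708172e+02, -9.49635419e-01,  1.39535776e+03])}
scene coarse_grip 0.76 [259.3, 164.6] [551.1 100.  192. ]
scene fine_grip 0.57 [261.3, 153.2] [558.5  95.5 231. ]
scene hub_center 0.86 [255.3, 205.9] [544.6  95.7  56. ]
scene press 0.64 [260.7, 220.9] [557.6 106.7   0. ]
scene press 0.51 [257.1, 206.7] [514.4 160.7   0. ]Traceback (most recent call last):
  File "<stdin>", line 8, in <module>
ValueError: it knows: coarse_grip, cog_mid, fine_grip, hub_center, jar_mid, press, wrench_mid
```

Run:
```python
from h import *
for n in('scene','top'):
    im=save(n,n+'1.png',s=1.5)
    c=arm.calibration(n)
    if n=='top':print(c)
    for t,z in(('coarse_grip',192),('fine_grip',231),('hub_center',56),('press',0),('wrench_mid',3),('jar_mid',37),('cog_mid',3)):
        r=arm.tip_of(n,t)
        for k in r[:1]: print(n,t,k['p'],k['uv'],atz(c,k['uv'],z).round(1))
    for t in ('coarse_grip','fine_grip','press'):
        for k in arm.cut_out(n,t)[:1]: print(t,k['p'],k['extent'])
```

```text
scene coarse_grip 0.86 [260.1, 164.2] [551.9 102.9 192. ]
scene fine_grip 0.44 [260.0, 152.6] [554.1  96.5 231. ]
scene hub_center 0.83 [257.1, 205.2] [547.2 101.3  56. ]
scene press 0.78 [257.4, 219.1] [545.3 108.9   0. ]
scene wrench_mid 0.73 [230.5, 256.8] [566.3 -67.1   3. ]
scene jar_mid 0.96 [334.6, 198.8] [714.8 273.4  37. ]
scene cog_mid 0.62 [210.3, 213.0] [414.4  57.1   3. ]
coarse_grip 0.7 [246.8, 160.0, 274.8, 172.7]
fine_grip 0.64 [256.7, 148.1, 264.5, 158.2]
press 0.95 [225.4, 147.5, 311.5, 250.1]
{'fx': 372.53509921784007, 'fy': 372.53509921784007, 'cx': 253.7837270478254, 'cy': 190.4989681090706, 'R': array([[ 0.02368925, -0.99971511,  0.00292005],
       [-0.9802813 , -0.02380173, -0.19616845],
       [ 0.19618206,  0.00178462, -0.98056586]]), 't': array([  40.88013848,  596.69749651, 1001.04204711])}
top coarse_grip 0.92 [230.4, 198.7] [546.9 112.2 192. ]
top fine_grip 0.49 [232.3, 190.5] [559.9 105.9 231. ]
top hub_center 0.37 [238.3, 203.2] [558.4  98.2  56. ]
top press 0.85 [238.1, 210.2] [546.5 100.5   0. ]
top wrench_mid 0.66 [294.8, 201.2] [577.2 -67.8   3. ]
top jar_mid 0.77 [181.1, 151.4] [713.  273.6  37. ]
top cog_mid 0.59 [248.3, 255.7] [413.8  66.6   3. ]
coarse_grip 0.79 [219.3, 187.5, 245.4, 211.5]
press 0.73 [160.0, 163.0, 259.6, 235.0]
```

View pics/scene1.png

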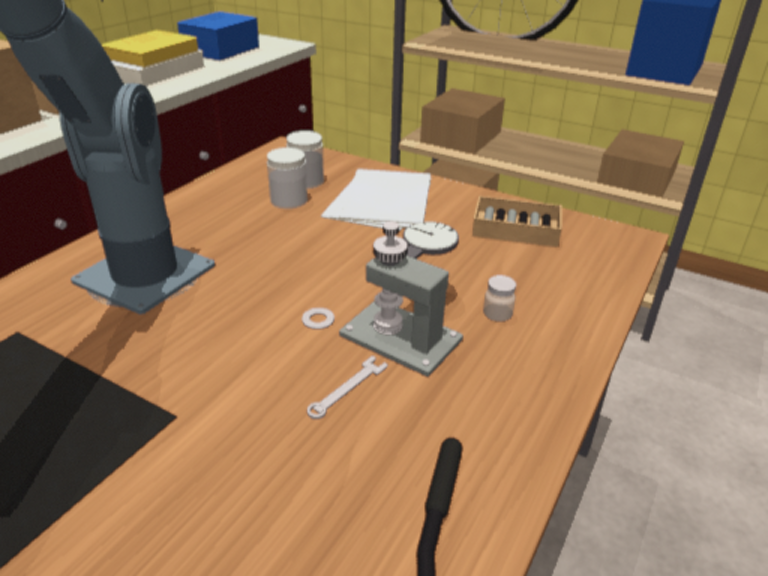

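View pics/top1.png

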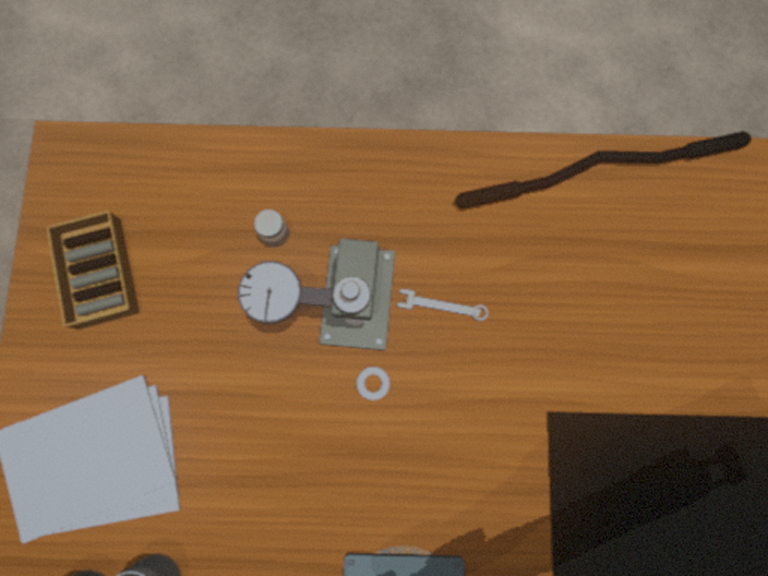

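The scene view shows the press centre-frame, with the knobs at about (260,153–164) in camera pixels. The top view shows the dial at about (180,195) and the knobs at about (232,198). The axis comes out near (552,103). I'll move above it while pre-winding the wrist counter-clockwise.

>>> carry_out(
  plan=[
    [100,[1.5,3.5,4],[0,0,7]],
    [100,[3,7,7],[0,0,14]],
    [100,[4.5,10.5,8],[0,0,21]],
    [100,[6,14,8],[0,0,28]],
    [100,[7.5,17.5,8],[0,0,35]],
  ],
)

```text
time: 1.85
ee_pos: [330.4, -421.7, 330.5]
tcp_rot: [0.001, 0.873, 0.488, 0.0]
contact_force: [-0.2, 0.2, -0.2]
finger_gap: 88.0
```

>>> carry_out(
  plan=[
    [100,[1.5,3.5,0],[0,0,7]],
    [100,[3,7,0],[0,0,14]],
    [100,[4.5,10.5,0],[0,0,21]],
    [100,[6,14,0],[0,0,28]],
    [100,[7.5,17.5,0],[0,0,35]],
  ],
)

```text
time: 2.35
ee_pos: [405.2, -246.6, 330.0]
tcp_rot: [0.0, 0.686, 0.728, -0.0]
contact_force: [1.0, 0.6, -0.2]
finger_gap: 88.3
```

>>> carry_out(
  plan=[
    [100,[1.5,3.5,0],[0,0,7]],
    [100,[3,7,0],[0,0,14]],
    [100,[4.5,10.5,0],[0,0,21]],
    [100,[6,14,0],[0,0,28]],
    [100,[7.5,17.5,0],[0,0,35]],
  ],
)

```text
time: 2.85
ee_pos: [480.2, -71.6, 330.0]
tcp_rot: [0.0, 0.436, 0.9, -0.0]
contact_force: [0.7, -0.7, 0.0]
finger_gap: 88.5
```

Run:
```python
from h import *
o=arm.get_obs();print(o['time'],o['joints'].round(3),o['ee_pos'].round(1),o['tcp_rot'].round(4),o['contact_force'],o['torque'])
c=arm.calibration('wrist');print(c, -np.array(c['R']).T@c['t'])
save('wrist','w1.png',s=1.5)
for t in('coarse_grip','fine_grip'):
  print([(k['p'],k['uv']) for k in arm.tip_of('wrist',t)[:2]], [(k['p'],k['extent']) for k in arm.cut_out('wrist',t)[:2]])
```

```text
2.85 [ 0.582  0.218 -0.607  1.838  0.138  1.127  0.596] [480.2 -71.6 330. ] [ 4.000e-04  4.356e-01  9.001e-01 -1.000e-04] [ 0.69579541 -0.7367064   0.0129209 ] [-0.02003323 -0.1654827  -0.03150575]
{'fx': 297.3186396354542, 'fy': 297.3186396354542, 'cx': 254.78280045432348, 'cy': 196.39674569349663, 'R': array([[ 7.84012787e-01,  6.20744027e-01, -8.95518981e-04],
       [ 5.96827658e-01, -7.53407743e-01,  2.75995507e-01],
       [ 1.70647872e-01, -2.16918477e-01, -9.61158508e-01]]), 't': array([-332.56909926, -399.05578977,  369.5153042 ])} [435.84895868 -14.05674281 465.00256168]
[(0.84, [421.3, 102.7]), (0.7, [483.0, 98.7])] [(0.86, [391.8, 74.5, 438.5, 132.3]), (0.69, [348.2, 86.7, 372.0, 121.8])]
[(0.73, [440.5, 103.4])] [(0.67, [425.0, 85.1, 455.4, 115.9])]
```

View pics/w1.png

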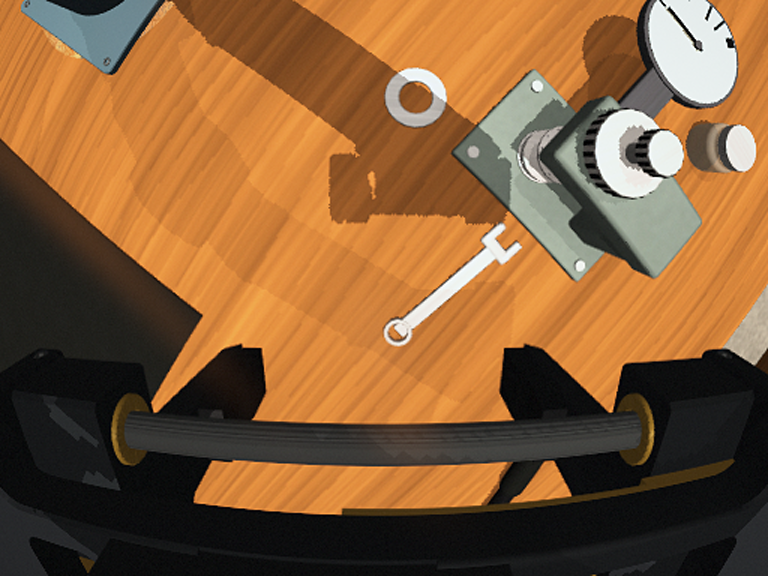

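The wrist view shows both knobs (coarse at about (410,102), fine top at about (441,102) px) and the dial at about (460,30) px with the needle on its zero mark.

```bash
cat >> h.py <<'E'
def wray(c,uv):
    R=np.array(c['R']);d=np.array([uv[0]-c['cx'],uv[1]-c['cy']]);r=np.linalg.norm(d);th=r/c['fx']
    v=np.array([*(d/r*np.sin(th)),np.cos(th)]);return -R.T@np.array(c['t']),R.T@v
def watz(c,uv,z):
    o,d=wray(c,uv);return o+d*(z-o[2])/d[2]
def wproj(c,X):
    p=np.array(c['R'])@np.array(X)+np.array(c['t']);r=np.hypot(p[0],p[1]);th=np.arctan2(r,p[2]);return [c['fx']*th*p[0]/r+c['cx'],c['fx']*th*p[1]/r+c['cy']]
E
python3 - <<'E'
from h import *
c=arm.calibration('wrist')
print('fine top',watz(c,(662/1.5,153/1.5),239), watz(c,(440.5,103.4),231))
print('coarse top center guess',watz(c,(628/1.5,153/1.5),199), watz(c,(421.3,102.7),192))
print('dial',watz(c,(697/1.5,44/1.5),150))
T=arm.calibration('top')
print('top: coarse',atz(T,(232.3,199.5),192),'fine',atz(T,(350/1.5,290/1.5),239),'dial',atz(T,(269/1.5,292/1.5),150))
# triangulate fine top of wrist & scene
E
```

```text
fine top [549.22652662  97.61996749 239.        ] [553.38636603  99.99691561 231.        ]
coarse top center guess [549.05100556  97.67640544 199.        ] [554.83299328 102.40054202 192.        ]
dial [564.07851559 247.66406171 150.        ]
top: coarse [544.99691757 107.43073818 192.        ] fine [551.58720655 102.71177058 239.        ] dial [561.6662387  247.46500664 150.        ]
```

>>> carry_out(
  plan=[
    [100,[1.5,3.5,0],[0,0,7]],
    [100,[3,7,0],[0,0,14]],
    [100,[4.5,10.5,0],[0,0,21]],
    [100,[6,14,0],[0,0,28]],
    [100,[7.0,17.2,0],[0,0,35]],
  ],
)

```text
time: 3.6
ee_pos: [550.7, 98.4, 329.5]
tcp_rot: [0.0, 0.147, 0.989, -0.0]
contact_force: [-0.2, -0.7, -0.2]
finger_gap: 88.1
```

Run:
```python
from h import *
o=arm.get_obs();print(o['time'],o['joints'].round(3),o['ee_pos'].round(1),o['tcp_rot'].round(4))
c=arm.calibration('wrist');
save('wrist','w2.png',s=1.5)
for t,z in(('coarse_grip',192),('fine_grip',231)):
  print([(k['p'],k['uv'],watz(c,k['uv'],z)) for k in arm.tip_of('wrist',t)[:1]], [(k['p'],k['extent']) for k in arm.cut_out('wrist',t)[:1]])
save('top','t2.png',(130,140,290,260),5)
```

```text
3.6 [ 0.32   0.401 -0.76   1.656  0.293  1.202  0.769] [550.7  98.4 329.5] [ 2.000e-04  1.466e-01  9.892e-01 -4.000e-04]
[(0.6, [258.7, 191.0], array([553.03249041, 103.12672821, 192.        ]))] [(0.94, [226.3, 155.4, 294.1, 221.9])]
[(0.77, [261.4, 203.9], array([554.12178909, 104.67476374, 231.        ]))] [(0.69, [243.5, 182.6, 280.0, 220.0])]
```

View pics/w2.png

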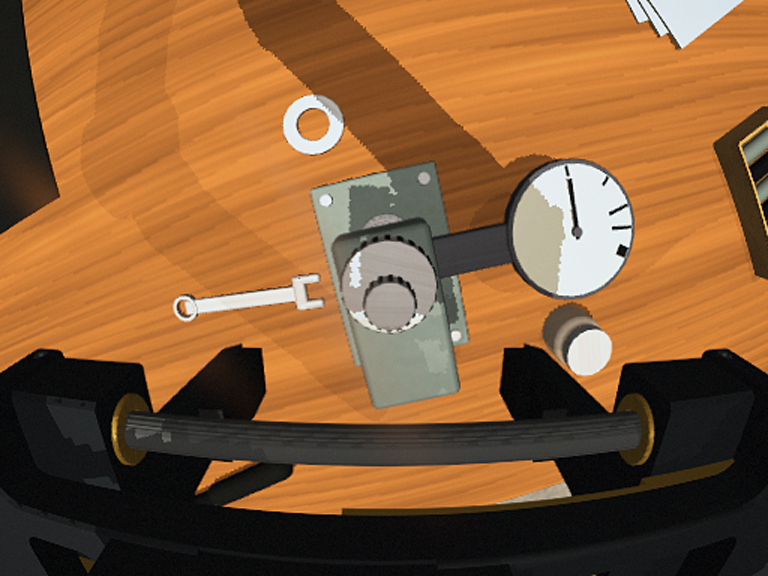

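View pics/t2.png

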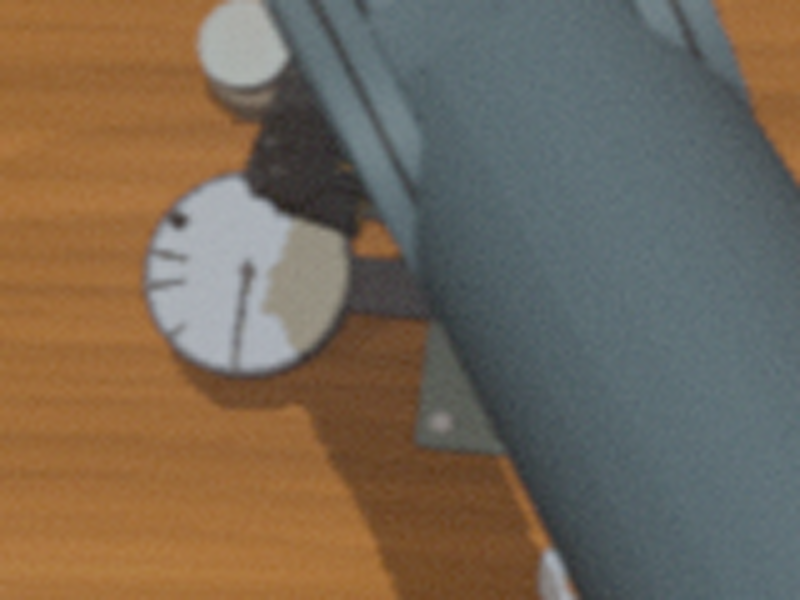

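```bash
python3 - <<'E'
from h import *
c=arm.calibration('wrist')
print('fine top',watz(c,(390/1.5,304/1.5),239).round(1),'edges',[watz(c,(u/1.5,v/1.5),239).round(1)[:2] for u,v in((363,304),(417,304),(390,331))])
print('coarse top L,R,bottom',[watz(c,(u/1.5,v/1.5),199).round(1)[:2] for u,v in((342,284),(437,280),(390,333))])
print('dial',watz(c,(577/1.5,232/1.5),150))
for X in((552,101),(550,99),(554,103)): print(X,np.array(wproj(c,[*X,239]))*1.5,np.array(wproj(c,[*X,199]))*1.5)
E
python3 - <<'E'
import cv2
im=cv2.imread('pics/w2.png')[210:420,300:500]
cv2.imwrite('pics/w2c.png',cv2.resize(im,None,fx=3,fy=2.8))
E
```

```text
fine top [549.4 102.4 239. ] edges [array([545.2,  88.7]), array([553.6, 116.1]), array([564.,  98.])]
coarse top L,R,bottom [array([540.3,  74.8]), array([555.1, 131.6]), array([579.9,  93.7])]
dial [563.81425279 247.50588958 150.        ]
(552, 101) [388.89609568 309.18581156] [388.13310751 289.34436708]
(550, 99) [384.18894657 306.81141493] [384.08215591 287.27396938]
(554, 103) [393.58639278 311.55066985] [392.1728129  291.40959014]
```

View pics/w2c.png

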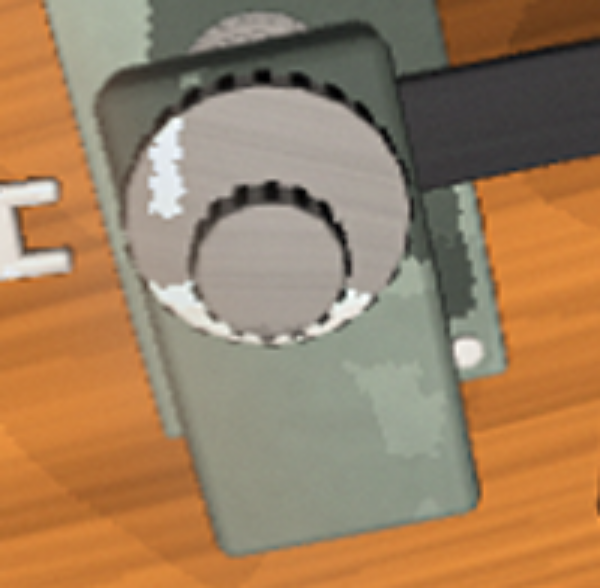

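Axis about (550.5, 102.3), consistent in coarse and fine circles and the top camera (within 1.5 mm). I'll lower over the knobs.

>>> carry_out(
  plan=[
    [100,[0.1,0.3,-4],[0,0,0]],
    [100,[0.1,0.3,-8],[0,0,0]],
    [100,[0.1,0.3,-11],[0,0,0]],
    [100,[0.1,0.3,-12.5],[0,0,0]],
    [100,[0.1,0.3,-12.5],[0,0,0]],
  ],
)

```text
time: 4.4
ee_pos: [549.8, 100.2, 203.2]
tcp_rot: [-0.001, 0.148, 0.989, -0.001]
contact_force: [-0.4, -0.4, 1.0]
finger_gap: 88.4
```

Run:
```python
from h import *
o=arm.get_obs();print(o['time'],o['joints'].round(3),o['ee_pos'].round(1),o['contact_force'],o['torque'])
save('wrist','w3.png',s=1.5)
```

```text
4.4 [ 0.261  0.537 -0.697  1.792  0.411  0.966  0.666] [549.8 100.2 203.2] [-0.35908953 -0.43898163  1.04282313] [ 0.04548914 -0.11687401  0.00236857]
```

View pics/w3.png

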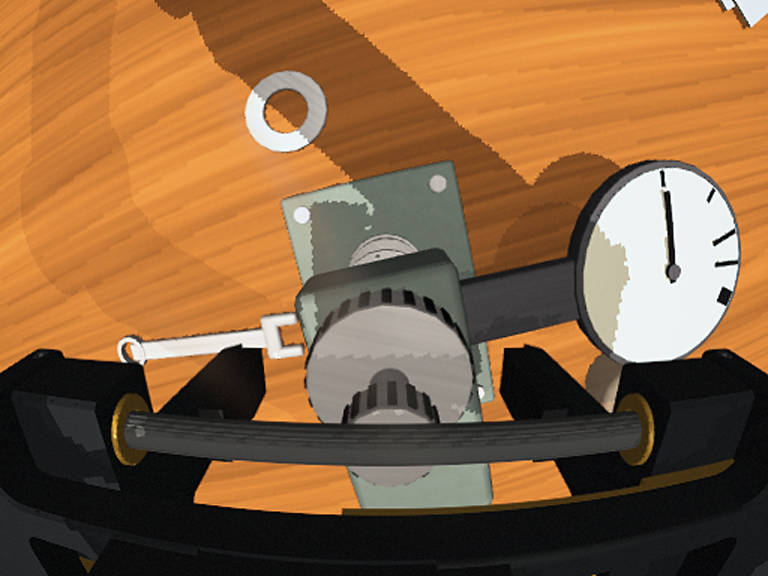

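>>> carry_out(
  plan=[
    [100,[0.1,0.2,-0.5],[0,0,0]],
    [100,[0.1,0.2,-1.1],[0,0,0]],
    [100,[0.1,0.2,-1.1],[0,0,0]],
  ],
)

```text
time: 4.75
ee_pos: [551.9, 104.0, 193.7]
tcp_rot: [0.0, 0.147, 0.989, -0.0]
contact_force: [0.3, -0.6, 0.1]
finger_gap: 87.7
```

>>> carry_out(
  plan=[
    [60,[0,0,0],[0,0,0]],
    [60,[0,0,0],[0,0,0]],
    [60,[0,0,0],[0,0,0]],
    [60,[0,0,0],[0,0,0]],
    [60,[0,0,0],[0,0,0]],
  ],
)

```text
time: 5.25
ee_pos: [551.4, 102.3, 193.7]
tcp_rot: [-0.0, 0.148, 0.989, -0.002]
contact_force: [-2.9, -6.0, 4.4]
finger_gap: 59.3
```

>>> carry_out(
  plan=[
    [30,[0,-0.1,0],[0,0,0]],
    [0,[0,-0.1,0],[0,0,0]],
    [0,[0,-0.1,0],[0,0,0]],
    [0,[0,-0.1,0],[0,0,0]],
  ],
)

```text
time: 5.65
ee_pos: [551.4, 102.3, 193.7]
tcp_rot: [-0.0, 0.147, 0.989, -0.001]
contact_force: [-3.4, -4.4, 5.7]
finger_gap: 59.6
```

```bash
cat > look.py <<'E'
from h import *
import sys
n=sys.argv[1]
o=arm.get_obs();q=o['tcp_rot'];print(o['time'],'j',o['joints'].round(2),o['ee_pos'].round(1),'F',o['contact_force'].round(1),'M',o['torque'].round(2),'gap',round(o['finger_gap'],1),'yaw',round(float(np.degrees(2*np.arctan2(q[2],q[1]))),2))
a=arm.capture('top')[165:225,150:210]; b=arm.capture('wrist')
a=cv2.resize(a,(576,576),interpolation=cv2.INTER_CUBIC)
cv2.imwrite(f'pics/{n}t.png',a[:,:,::-1]); cv2.imwrite(f'pics/{n}w.png',cv2.resize(b,None,fx=1.5,fy=1.5)[:,:,::-1])
E
python3 look.py a
```

```text
5.65 j [ 0.25  0.55 -0.69  1.8   0.42  0.95  0.66] [551.4 102.3 193.7] F [-3.4 -4.4  5.7] M [-1.2   0.65 -0.12] gap 59.6 yaw 163.06
```

View pics/at.png

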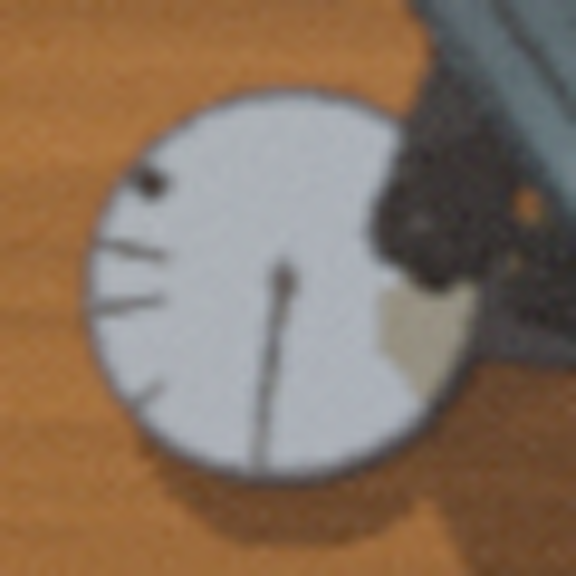

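View pics/aw.png

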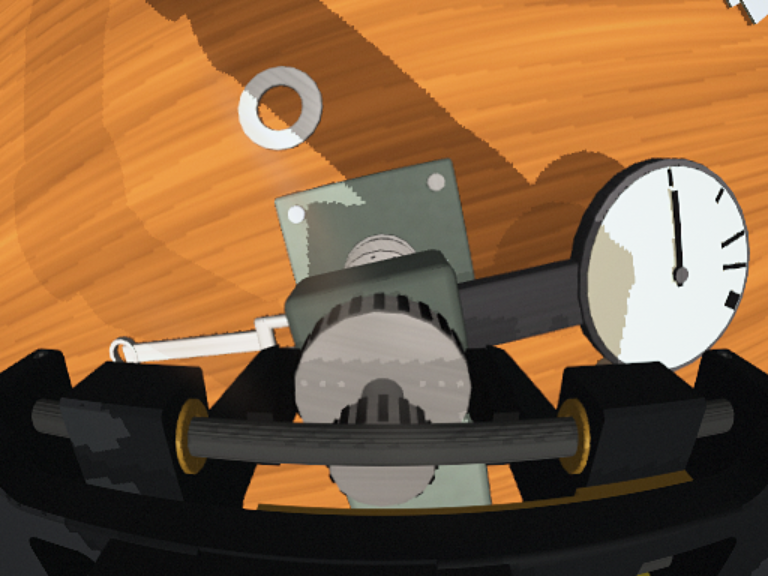

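Gripped (gap 59.6 mm), needle on zero in both views. At least 38° should remain before contact, so I'll turn 25° first.

>>> carry_out(
  plan=[
    [0,[0,0,0],[0,0,-5]],
    [0,[0,0,0],[0,0,-10]],
    [0,[0,0,0],[0,0,-15]],
    [0,[0,0,0],[0,0,-20]],
    [0,[0,0,0],[0,0,-25]],
  ],
)

```text
time: 6.25
ee_pos: [551.7, 102.7, 193.7]
tcp_rot: [0.0, 0.359, 0.933, -0.0]
contact_force: [-1.6, -3.1, 3.8]
finger_gap: 59.4
```

```bash
python3 look.py b
```

```text
6.25 j [ 0.18  0.52 -0.59  1.8   0.36  0.93  0.27] [551.7 102.7 193.7] F [-1.6 -3.1  3.8] M [-0.94  0.48  0.4 ] gap 59.4 yaw 137.94
```

View pics/bt.png

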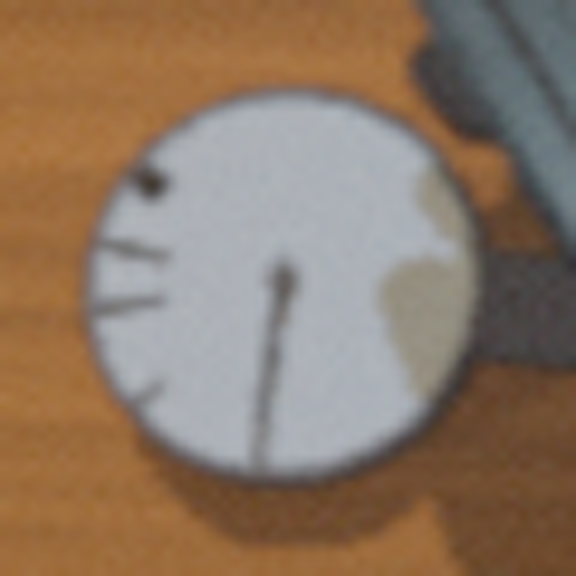

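View pics/bw.png

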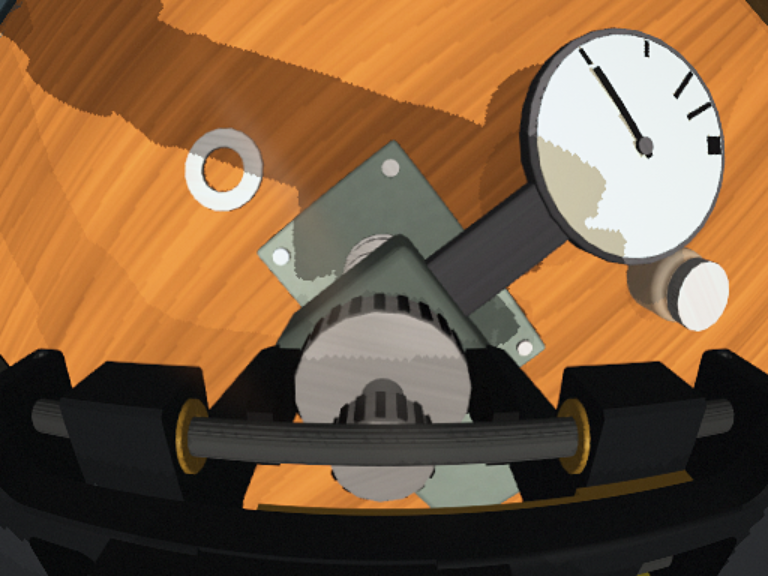

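Needle still on zero (tip at ~(259,465) in the top crop), knob follows without slipping (Mz 0.4 N m). I'll write a numeric needle reader.

```bash
cat > needle.py <<'E'
from h import *
import sys
from scipy.ndimage import map_coordinates
def read(im=None):
    if im is None: im=arm.capture('top')
    c=arm.calibration('top');g=im.astype(float).mean(2)
    C=atz(c,(179.48,193.96),152)
    A=np.radians(np.arange(-20,140,0.5));r=np.linspace(13,32,20)
    z=np.pi-0.088
    P=[[proj(c,C+[q*np.cos(z-a),q*np.sin(z-a),0]) for q in r] for a in A]
    P=np.array(P);v=map_coordinates(g,[P[...,1],P[...,0]],order=1).mean(1)
    i=v.argmin();w=np.clip(np.median(v)-5-v,0,None);w[abs(A-A[i])>np.radians(12)]=0
    return float((w*A).sum()/w.sum()), v.min(), np.median(v)
if __name__=='__main__':
    o=arm.get_obs();q=o['tcp_rot'];print(round(o['time'],2),o['ee_pos'].round(1),'F',o['contact_force'].round(1),'M',o['torque'].round(2),'gap',round(o['finger_gap'],1),'yaw',round(float(np.degrees(2*np.arctan2(q[2],q[1]))),2),'j7',o['joints'][6].round(2))
    im=arm.capture('top');print('needle',read(im))
    if len(sys.argv)>1: cv2.imwrite(f'pics/{sys.argv[1]}.png',cv2.resize(im[165:225,150:210],(576,576),interpolation=cv2.INTER_CUBIC)[:,:,::-1])
E
python3 needle.py
```

```text
6.35 [551.7 102.7 193.8] F [-2.2 -3.9  3.5] M [-0.97  0.6  -0.39] gap 59.2 yaw 138.0 j7 0.27
needle (0.05784268736924129, np.float64(128.7636436495256), np.float64(177.12936462159092))
```

>>> carry_out(
  plan=[
    [0,[0,0,0],[0,0,-4]],
    [0,[0,0,0],[0,0,-8]],
    [0,[0,0,0],[0,0,-12]],
    [0,[0,0,0],[0,0,-12]],
  ],
)

```text
time: 6.8
ee_pos: [551.9, 102.9, 193.7]
tcp_rot: [0.0, 0.453, 0.892, -0.0]
contact_force: [-0.9, -3.4, 3.3]
finger_gap: 59.2
```

```bash
python3 needle.py
```

```text
6.8 [551.9 102.9 193.7] F [-0.9 -3.4  3.3] M [-0.9   0.49 -0.39] gap 59.2 yaw 126.13 j7 0.09
needle (0.06105875326628596, np.float64(129.70725049821687), np.float64(177.11957535238653))
```

>>> carry_out(
  plan=[
    [0,[0,0,0],[0,0,-3]],
    [0,[0,0,0],[0,0,-6]],
    [0,[0,0,0],[0,0,-6]],
  ],
)

```text
time: 7.15
ee_pos: [552.0, 103.0, 193.8]
tcp_rot: [0.0, 0.499, 0.867, 0.0]
contact_force: [-2.5, -2.8, 3.4]
finger_gap: 59.2
```

```bash
python3 needle.py
```

```text
7.15 [552.  103.  193.8] F [-2.5 -2.8  3.4] M [-0.91  0.46 -0.32] gap 59.2 yaw 120.19 j7 -0.0
needle (0.05763262302629818, np.float64(129.21244945054207), np.float64(177.27107387967877))
```

>>> carry_out(
  plan=[
    [0,[0,0,0],[0,0,-3]],
    [0,[0,0,0],[0,0,-6]],
    [0,[0,0,0],[0,0,-6]],
  ],
)

```text
time: 7.5
ee_pos: [552.0, 103.1, 193.7]
tcp_rot: [0.0, 0.543, 0.839, 0.0]
contact_force: [-0.6, -3.2, 2.5]
finger_gap: 59.4
```

```bash
python3 needle.py
```

```text
7.5 [552.  103.1 193.7] F [-0.6 -3.2  2.5] M [-0.9   0.34 -0.34] gap 59.4 yaw 114.17 j7 -0.09
needle (0.05936434171979533, np.float64(129.29516948660566), np.float64(177.271735275644))
```

>>> carry_out(
  plan=[
    [0,[0,0,0],[0,0,-3]],
    [0,[0,0,0],[0,0,-6]],
    [0,[0,0,0],[0,0,-6]],
  ],
)

```text
time: 7.85
ee_pos: [552.2, 103.1, 193.8]
tcp_rot: [0.0, 0.587, 0.81, 0.0]
contact_force: [-0.5, -3.0, 1.2]
finger_gap: 59.1
```

```bash
python3 look.py c; python3 needle.py
```

```text
7.85 j [ 0.09  0.5  -0.47  1.8   0.28  0.9  -0.19] [552.2 103.1 193.8] F [-0.5 -3.   1.2] M [-0.71  0.15 -0.34] gap 59.1 yaw 108.17
7.95 [552.2 103.1 193.8] F [ 1.1 -1.3  1.1] M [-0.68  0.07 -0.25] gap 59.5 yaw 108.18 j7 -0.19
needle (0.05783093010511633, np.float64(128.92171096925978), np.float64(177.4843668561262))
```

View pics/cw.png

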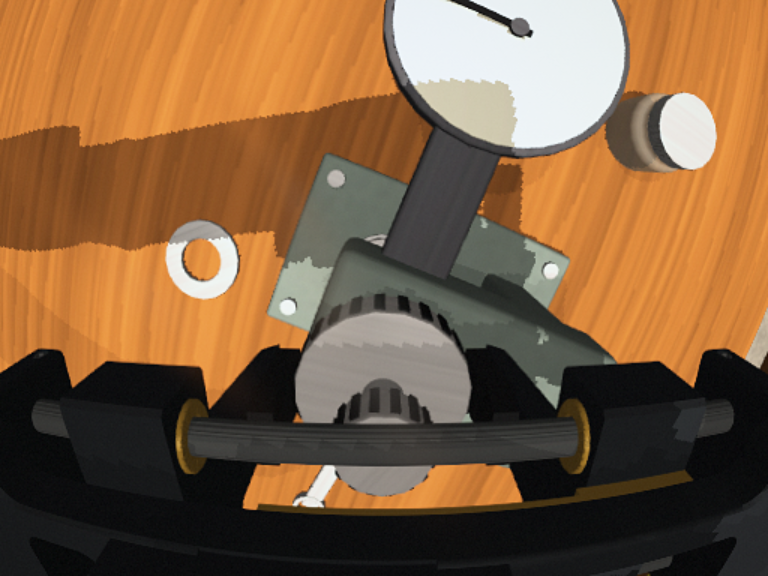

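>>> carry_out(
  plan=[
    [0,[0,0,0],[0,0,-3]],
    [0,[0,0,0],[0,0,-6]],
    [0,[0,0,0],[0,0,-6]],
  ],
)

```text
time: 8.3
ee_pos: [552.3, 103.1, 193.7]
tcp_rot: [0.0, 0.628, 0.778, 0.0]
contact_force: [2.3, -2.5, 1.3]
finger_gap: 59.5
```

```bash
python3 needle.py
```

```text
8.3 [552.3 103.1 193.7] F [ 2.3 -2.5  1.3] M [-0.6  -0.14 -0.36] gap 59.5 yaw 102.13 j7 -0.28
needle (0.06196040581134809, np.float64(129.10650185571487), np.float64(177.25218575353023))
```

>>> carry_out(
  plan=[
    [0,[0,0,0],[0,0,-3]],
    [0,[0,0,0],[0,0,-6]],
    [0,[0,0,0],[0,0,-6]],
  ],
)

```text
time: 8.65
ee_pos: [552.4, 103.2, 193.8]
tcp_rot: [0.0, 0.668, 0.744, 0.001]
contact_force: [4.2, -0.9, -0.7]
finger_gap: 59.3
```

```bash
python3 needle.py
```

```text
8.65 [552.4 103.2 193.8] F [ 4.2 -0.9 -0.7] M [-0.55 -0.56 -0.31] gap 59.3 yaw 96.15 j7 -0.37
needle (0.0595723607675461, np.float64(128.06288457698878), np.float64(177.42241525435966))
```

>>> carry_out(
  plan=[
    [0,[0.1,0,0],[0,0,-3]],
    [0,[0.1,0,0],[0,0,-6]],
    [0,[0.1,0,0],[0,0,-6]],
  ],
)

```text
time: 9.0
ee_pos: [552.6, 103.2, 193.8]
tcp_rot: [-0.0, 0.706, 0.708, -0.0]
contact_force: [0.8, -1.7, 1.3]
finger_gap: 59.5
```

```bash
python3 needle.py
```

```text
9.0 [552.6 103.2 193.8] F [ 0.8 -1.7  1.3] M [-0.49 -0.01 -0.33] gap 59.5 yaw 90.16 j7 -0.46
needle (0.062442575647804574, np.float64(128.39282767250086), np.float64(177.09505340652612))
```

>>> carry_out(
  plan=[
    [0,[0,0,0],[0,0,-3]],
    [0,[0,0,0],[0,0,-6]],
    [0,[0,0,0],[0,0,-6]],
  ],
)

```text
time: 9.35
ee_pos: [552.7, 103.2, 193.8]
tcp_rot: [-0.0, 0.742, 0.67, 0.0]
contact_force: [0.6, -2.2, 1.4]
finger_gap: 59.3
```

```bash
python3 needle.py
```

```text
9.35 [552.7 103.2 193.8] F [ 0.6 -2.2  1.4] M [-0.46  0.03 -0.29] gap 59.3 yaw 84.17 j7 -0.55
needle (0.060903481721164734, np.float64(129.40998308492482), np.float64(177.17790108839083))
```

>>> carry_out(
  plan=[
    [0,[0,0,0],[0,0,-3]],
    [0,[0,0,0],[0,0,-6]],
    [0,[0,0,0],[0,0,-6]],
  ],
)

```text
time: 9.7
ee_pos: [552.8, 103.2, 193.7]
tcp_rot: [-0.0, 0.776, 0.63, 0.0]
contact_force: [2.7, -1.4, 1.3]
finger_gap: 59.3
```

```bash
python3 needle.py
```

```text
9.7 [552.8 103.2 193.7] F [ 2.7 -1.4  1.3] M [-0.42 -0.04 -0.28] gap 59.3 yaw 78.17 j7 -0.65
needle (0.2522532090784845, np.float64(123.05178773546041), np.float64(177.00986394582816))
```

>>> carry_out(
  plan=[
    [0,[0,0,0],[0,0,-3]],
    [0,[0,0,0],[0,0,-6]],
    [0,[0,0,0],[0,0,-6]],
  ],
)

```text
time: 10.05
ee_pos: [553.0, 103.1, 193.7]
tcp_rot: [0.0, 0.808, 0.589, 0.0]
contact_force: [2.7, -2.7, 1.8]
finger_gap: 59.3
```

```bash
python3 needle.py d
```

```text
10.05 [553.  103.1 193.7] F [ 2.7 -2.7  1.8] M [-0.37 -0.22 -0.18] gap 59.3 yaw 72.16 j7 -0.74
needle (0.49606831498070836, np.float64(124.13253626347907), np.float64(177.21554444710546))
```

View pics/d.png

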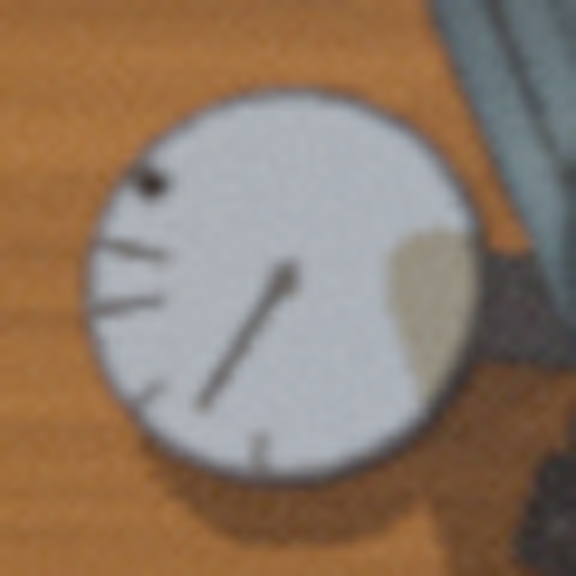

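The needle reads 0.44 rad (~14.5 N), clearly lifted and short of the short mark. I'm releasing the coarse knob.

>>> carry_out(
  plan=[
    [40,[0,0,0],[0,0,0]],
    [80,[0,0,0],[0,0,0]],
    [100,[0,0,0],[0,0,0]],
    [100,[0,0,0],[0,0,0]],
    [100,[0,0,0],[0,0,0]],
  ],
)

```text
time: 10.6
ee_pos: [552.5, 103.4, 193.6]
tcp_rot: [-0.0, 0.808, 0.589, -0.0]
contact_force: [-0.5, -0.6, 1.1]
finger_gap: 87.4
```

```bash
python3 needle.py; python3 look.py e
```

```text
10.6 [552.5 103.4 193.6] F [-0.5 -0.6  1.1] M [ 0.05 -0.06 -0.02] gap 87.4 yaw 72.13 j7 -0.74
needle (0.4958209845936467, np.float64(123.81453220598489), np.float64(177.06136524217834))
10.65 j [-0.01  0.48 -0.33  1.81  0.19  0.89 -0.74] [552.5 103.3 193.6] F [-0.4  0.2 -0.4] M [-0.04 -0.1   0.01] gap 88.1 yaw 72.12
```

View pics/ew.png

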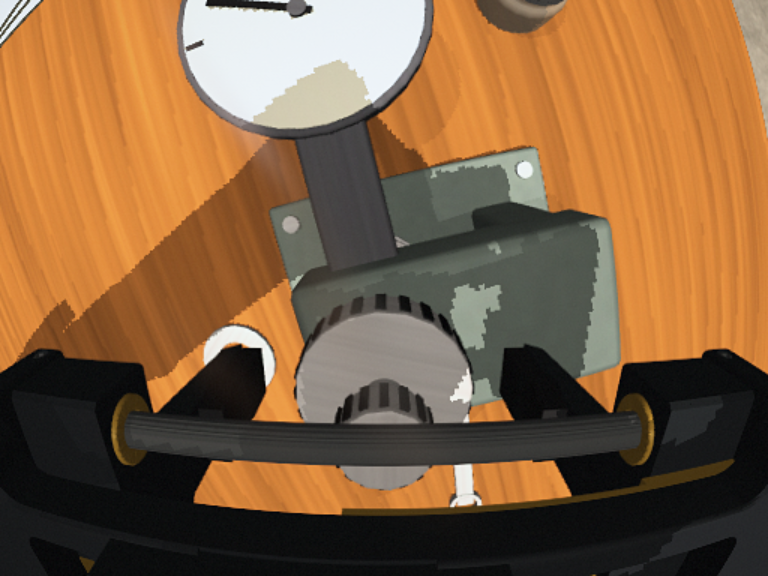

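Released, and the needle holds at 0.44 rad. I'll lift to fine-knob height and rewind.

>>> carry_out(
  plan=[
    [100,[0,0,1.5],[0,0,0]],
    [100,[0,-0.1,2.5],[0,0,0]],
    [100,[0,-0.1,2.5],[0,0,8]],
    [100,[0,-0.1,2.5],[0,0,16]],
    [100,[0,-0.1,2.5],[0,0,24]],
  ],
)

```text
time: 11.25
ee_pos: [553.0, 102.0, 219.2]
tcp_rot: [0.0, 0.666, 0.746, 0.0]
contact_force: [0.1, -0.9, -0.2]
finger_gap: 88.2
```

>>> carry_out(
  plan=[
    [100,[0,0,0],[0,0,8]],
    [100,[0,0,0],[0,0,16]],
    [100,[0,0,0],[0,0,24]],
    [100,[0,0,0],[0,0,32]],
    [100,[0,0,0],[0,0,40]],
  ],
)

```text
time: 11.75
ee_pos: [553.0, 101.9, 219.0]
tcp_rot: [0.0, 0.371, 0.928, 0.0]
contact_force: [0.2, -1.0, -0.4]
finger_gap: 88.1
```

>>> carry_out(
  plan=[
    [100,[0,0,0],[0,0,8]],
    [100,[0,0,0],[0,0,16]],
    [100,[0,0,0],[0,0,16]],
  ],
)

```text
time: 12.05
ee_pos: [552.9, 101.8, 218.9]
tcp_rot: [0.0, 0.241, 0.971, 0.0]
contact_force: [-0.5, 0.3, -0.4]
finger_gap: 88.3
```

```bash
python3 needle.py; python3 look.py f
python3 - <<'E'
from h import *
save('scene','sf.png',(200,110,330,260),4)
E
```

```text
12.05 [552.9 101.8 218.9] F [-0.5  0.3 -0.4] M [ 0.02 -0.12 -0.01] gap 88.3 yaw 152.13 j7 0.52
needle (0.4958245379945516, np.float64(123.70776900574847), np.float64(176.87969632088704))
12.1 j [ 0.22  0.5  -0.64  1.78  0.36  0.98  0.52] [552.9 101.8 218.8] F [ 0.5 -0.7 -0.6] M [ 0.06 -0.12 -0.03] gap 87.6 yaw 151.89
```

View pics/fw.png

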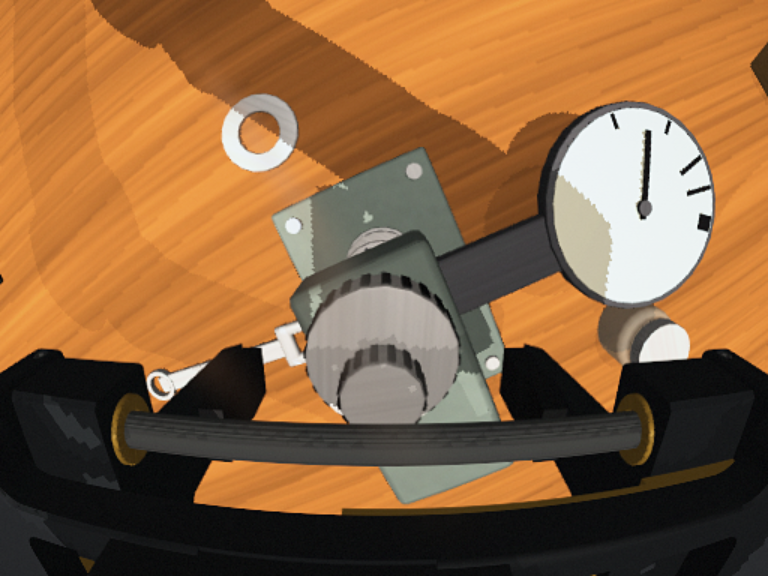

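View pics/sf.png

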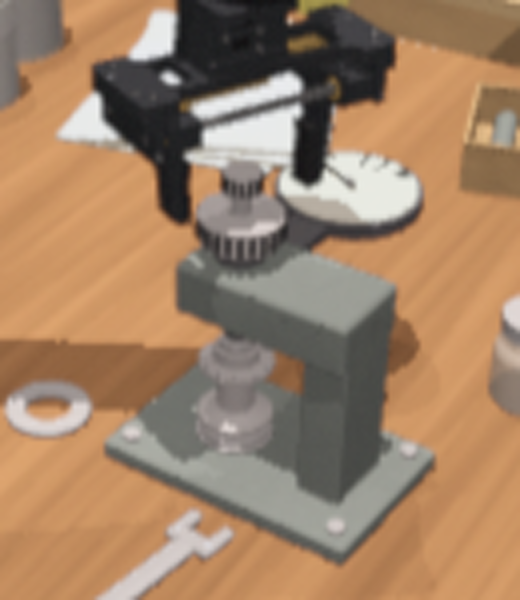

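View pics/ft.png

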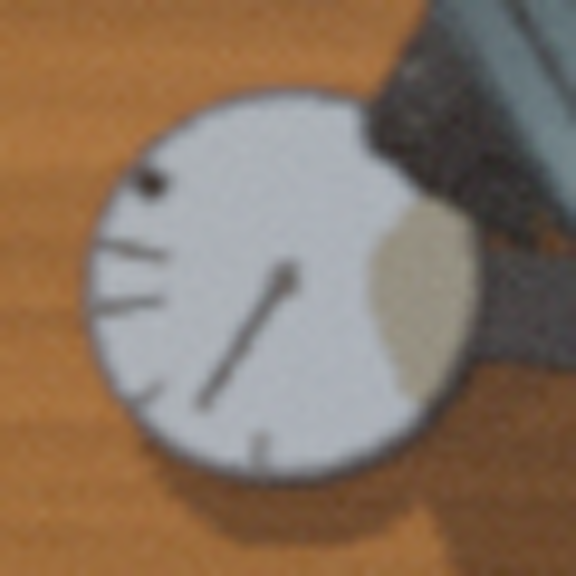

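Fine knob is centred between the fingers (about (383,395) in the wrist view), fingertips clear of the coarse knob. Closing.

>>> carry_out(
  plan=[
    [50,[0,0,0],[0,0,0]],
    [40,[0,0,0],[0,0,0]],
    [35,[0,0,0],[0,0,0]],
    [33,[0,0,0],[0,0,0]],
    [20,[0,0,0],[0,0,0]],
  ],
)

```text
time: 12.75
ee_pos: [552.8, 102.0, 218.7]
tcp_rot: [0.0, 0.241, 0.97, -0.0]
contact_force: [-0.7, 0.1, -0.3]
finger_gap: 49.9
```

>>> carry_out(
  plan=[
    [0,[0,0,0],[0,0,0]],
    [0,[0,0,0],[0,0,0]],
    [0,[0,0,0],[0,0,0]],
  ],
)

```text
time: 13.05
ee_pos: [552.7, 101.8, 218.7]
tcp_rot: [-0.0, 0.241, 0.97, -0.0]
contact_force: [-1.6, -1.1, 1.9]
finger_gap: 26.8
```

```bash
python3 needle.py; python3 look.py g
python3 - <<'E'
from h import *
save('scene','sg.png',(200,110,330,210),6)
E
```

```text
13.05 [552.7 101.8 218.7] F [-1.6 -1.1  1.9] M [-0.07 -0.04  0.04] gap 26.8 yaw 152.08 j7 0.52
needle (0.49551119005444344, np.float64(122.72105497689333), np.float64(176.91003526503187))
13.1 j [ 0.22  0.5  -0.64  1.78  0.36  0.98  0.52] [552.7 101.9 218.7] F [-0.8 -0.9 -1. ] M [-0.1   0.02  0.01] gap 26.6 yaw 152.07
```

View pics/sg.png

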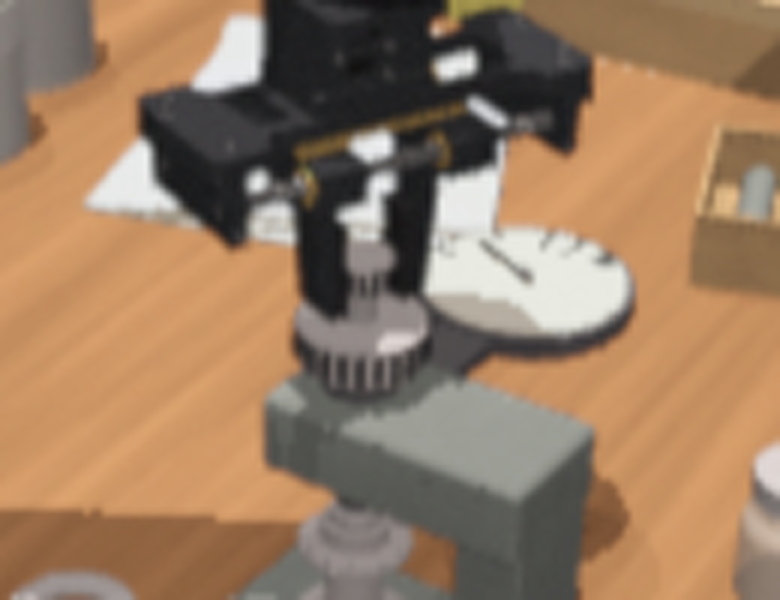

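>>> carry_out(
  plan=[
    [0,[0,0,0],[0,0,-5]],
    [0,[0,0,0],[0,0,-10]],
    [0,[0,0,0],[0,0,-15]],
    [0,[0,0,0],[0,0,-20]],
    [0,[0,0,0],[0,0,-20]],
  ],
)

```text
time: 13.75
ee_pos: [552.7, 101.9, 218.7]
tcp_rot: [0.0, 0.406, 0.914, -0.0]
contact_force: [-2.1, -0.7, 1.1]
finger_gap: 26.7
```

```bash
python3 needle.py
```

```text
13.75 [552.7 101.9 218.7] F [-2.1 -0.7  1.1] M [-0.23 -0.02 -0.08] gap 26.7 yaw 132.04 j7 0.21
needle (0.76458436679967, np.float64(128.12457224100868), np.float64(177.05820879611736))
```

>>> carry_out(
  plan=[
    [0,[0,0,0],[0,0,-6]],
    [0,[0,0,0],[0,0,-12]],
    [0,[0,0,0],[0,0,-18]],
    [0,[0,0,0],[0,0,-24]],
    [0,[0,0,0],[0,0,-24]],
  ],
)

```text
time: 14.3
ee_pos: [552.7, 101.9, 218.7]
tcp_rot: [0.0, 0.587, 0.81, -0.0]
contact_force: [-1.0, -2.1, 1.6]
finger_gap: 26.8
```

```bash
python3 needle.py i
```

```text
14.3 [552.7 101.9 218.7] F [-1.  -2.1  1.6] M [-0.36  0.13 -0.13] gap 26.8 yaw 108.14 j7 -0.16
needle (1.0800861315773476, np.float64(119.77854848259862), np.float64(177.27126181208462))
```

>>> carry_out(
  plan=[
    [0,[0,0,0],[0,0,-5]],
    [0,[0,0,0],[0,0,-10]],
    [0,[0,0,0],[0,0,-15]],
    [0,[0,0,0],[0,0,-15]],
  ],
)

```text
time: 14.75
ee_pos: [552.7, 101.9, 218.7]
tcp_rot: [0.0, 0.687, 0.727, -0.0]
contact_force: [-0.8, -1.7, 1.9]
finger_gap: 27.1
```

```bash
python3 needle.py j
```

```text
14.75 [552.7 101.9 218.7] F [-0.8 -1.7  1.9] M [-0.44  0.17 -0.01] gap 27.1 yaw 93.23 j7 -0.4
needle (1.2778168186239038, np.float64(117.65991229293275), np.float64(177.30081462176548))
```

View pics/j.png

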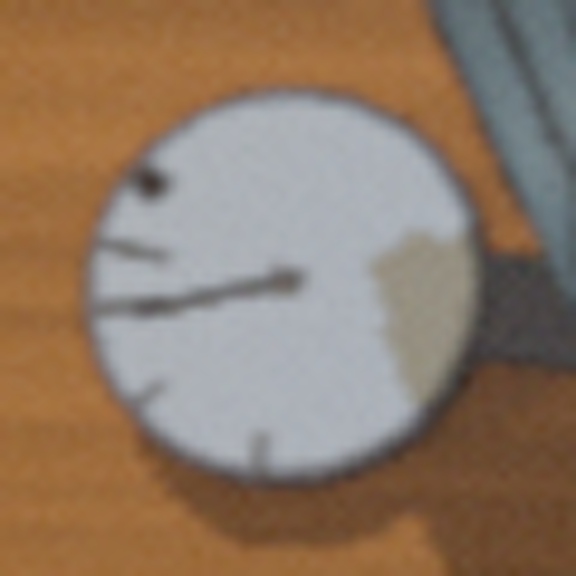

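The needle now lies almost on the first long mark (~(130,305) in the crop), while my reader says 1.22. I'll calibrate the reader against the marks.

Run:
```python
from needle import *
from scipy.signal import find_peaks
im=arm.capture('top');c=arm.calibration('top');g=im.astype(float).mean(2)
A=np.radians(np.arange(-20,140,0.5));z=np.pi-0.088
for zz,ctr in((152,(179.48,193.96)),(150,(178.9,194.4))):
  C=atz(c,ctr,zz);print(C)
  for r0,r1 in((13,32),(37,50)):
    v=np.array([[ (lambda p: map_coordinates(g,[[p[1]],[p[0]]],order=1)[0])(proj(c,C+[q*np.cos(z-a),q*np.sin(z-a),0])) for q in np.linspace(r0,r1,15)] for a in A]).mean(1)
    k,_=find_peaks(-v,prominence=8);print(r0,[(round(A[i],3),round(v[i])) for i in k])
# dial outline -> centre
cv2.imwrite('pics/k.png',cv2.resize(im[165:225,150:210],(576,576),interpolation=cv2.INTER_CUBIC)[:,:,::-1])
```

```text
[563.16466749 246.79363243 152.        ]
13 [(np.float64(1.274), 118)]
37 [(np.float64(0.0), 151), (np.float64(0.75), 155), (np.float64(1.3), 119), (np.float64(1.667), 127), (np.float64(2.086), 115)]
[562.34086401 248.63035141 150.        ]
13 [(np.float64(1.309), 118)]
37 [(np.float64(-0.035), 145), (np.float64(0.75), 148), (np.float64(1.318), 120), (np.float64(1.702), 126), (np.float64(2.121), 112)]
```

Reader vs marks: 0.00, 0.75, 1.30, 1.67 and 2.09 against the true 0, 0.75, 1.32, 1.68 and 2.10. So the needle is really at about 1.29. Another 14° should reach about 1.5.

>>> carry_out(
  plan=[
    [0,[0,0,0],[0,0,-5]],
    [0,[0,0,0],[0,0,-10]],
    [0,[0,0,0],[0,0,-14]],
    [0,[0,0,0],[0,0,-14]],
  ],
)

```text
time: 15.25
ee_pos: [552.7, 101.8, 218.7]
tcp_rot: [0.0, 0.77, 0.638, -0.0]
contact_force: [-2.2, -2.2, 2.4]
finger_gap: 26.9
```

```bash
python3 needle.py l
```

```text
15.25 [552.7 101.8 218.7] F [-2.2 -2.2  2.4] M [-0.48  0.34  0.03] gap 26.9 yaw 79.21 j7 -0.61
needle (1.446088724276035, np.float64(112.63280168916313), np.float64(176.93752533928347))
```

View pics/l.png

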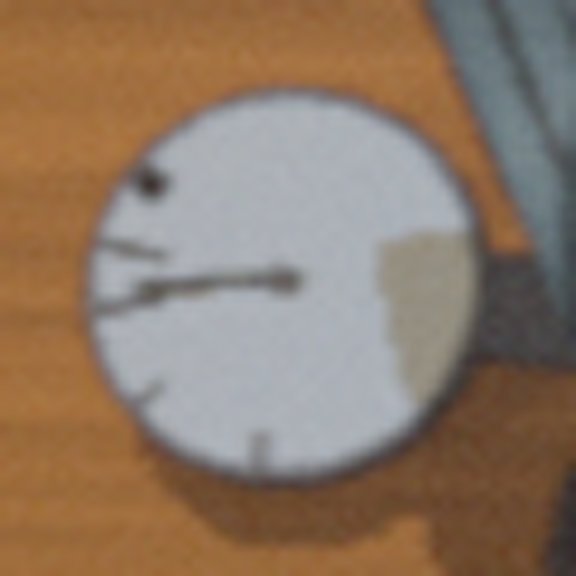

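>>> carry_out(
  plan=[
    [0,[0,0,0],[0,0,-4]],
    [0,[0,0,0],[0,0,-6]],
    [0,[0,0,0],[0,0,-6]],
  ],
)

```text
time: 15.6
ee_pos: [552.7, 101.8, 218.7]
tcp_rot: [0.0, 0.803, 0.597, -0.0]
contact_force: [-1.9, -4.2, 2.5]
finger_gap: 26.9
```

```bash
python3 needle.py m
```

```text
15.6 [552.7 101.8 218.7] F [-1.9 -4.2  2.5] M [-0.57  0.42  0.12] gap 26.9 yaw 73.24 j7 -0.71
needle (1.5257088224088584, np.float64(112.09583550442542), np.float64(176.7360231868765))
```

View pics/m.png

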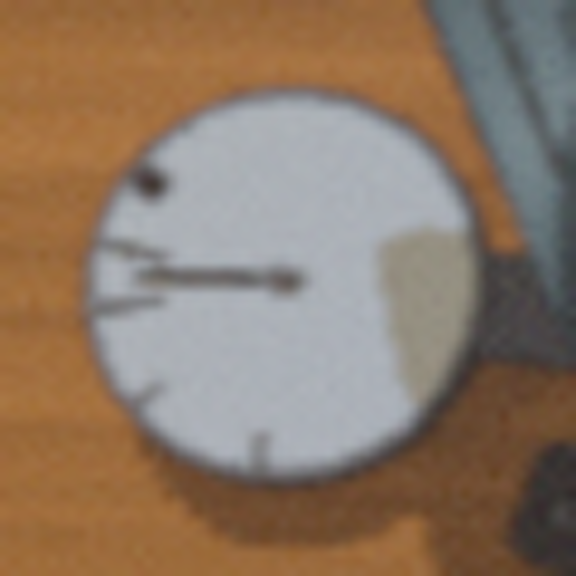

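The needle tip is midway between the two long marks. Releasing and lifting.

>>> carry_out(
  plan=[
    [40,[0,0,0],[0,0,0]],
    [80,[0,0,0],[0,0,0]],
    [100,[0,0,0],[0,0,0]],
    [100,[0,0,0],[0,0,0]],
    [100,[0,0,0],[0,0,0]],
  ],
)

```text
time: 16.15
ee_pos: [552.9, 102.2, 218.7]
tcp_rot: [-0.0, 0.803, 0.596, 0.0]
contact_force: [-1.1, 0.7, -0.1]
finger_gap: 64.8
```

```bash
python3 needle.py n
```

```text
16.15 [552.9 102.2 218.7] F [-1.1  0.7 -0.1] M [-0.   -0.08 -0.01] gap 64.8 yaw 73.1 j7 -0.71
needle (1.5195814590594632, np.float64(111.9325848960855), np.float64(176.9817920364087))
```

>>> carry_out(
  plan=[
    [100,[0,0,0],[0,0,0]],
    [100,[0,0,0],[0,0,0]],
    [100,[0,0,2],[0,0,0]],
    [100,[0,0,5],[0,0,0]],
    [100,[0,0,9],[0,0,0]],
  ],
)

```text
time: 16.7
ee_pos: [551.7, 101.8, 308.4]
tcp_rot: [-0.001, 0.803, 0.595, -0.002]
contact_force: [0.5, 0.3, 0.4]
finger_gap: 88.0
```

>>> carry_out(
  plan=[
    [100,[0,0,2],[0,0,0]],
    [100,[0,0,2],[0,0,0]],
  ],
)

```text
time: 16.9
ee_pos: [554.4, 102.6, 332.1]
tcp_rot: [0.001, 0.803, 0.595, 0.003]
contact_force: [0.7, -0.9, -1.4]
finger_gap: 88.0
```

```bash
python3 needle.py o; python3 look.py p
python3 - <<'E'
from h import *
save('scene','sp.png',(180,110,340,290),3.3)
E
```

```text
16.9 [554.4 102.6 332.1] F [ 0.7 -0.9 -1.4] M [-0.07 -0.06  0.06] gap 88.0 yaw 73.08 j7 -0.67
needle (1.521473911542296, np.float64(110.45882802887247), np.float64(175.22279459258743))
16.95 j [ 0.02  0.33 -0.35  1.67  0.12  1.16 -0.67] [553.4 102.2 329.9] F [-0.5 -0.4  0.4] M [-0.01 -0.09  0.04] gap 88.0 yaw 73.08
```

View pics/sp.png

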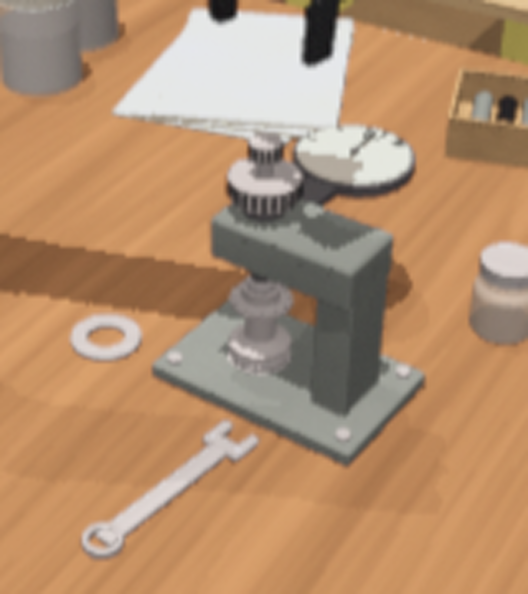

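View pics/pw.png

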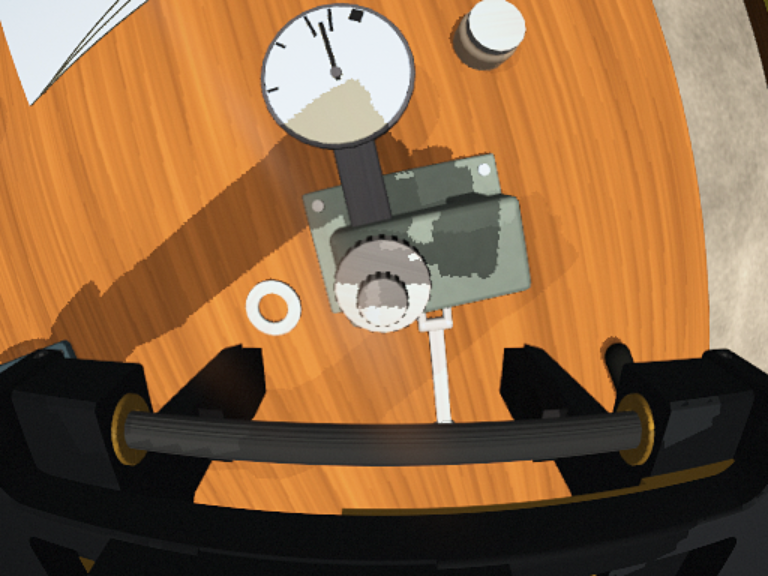

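View pics/o.png

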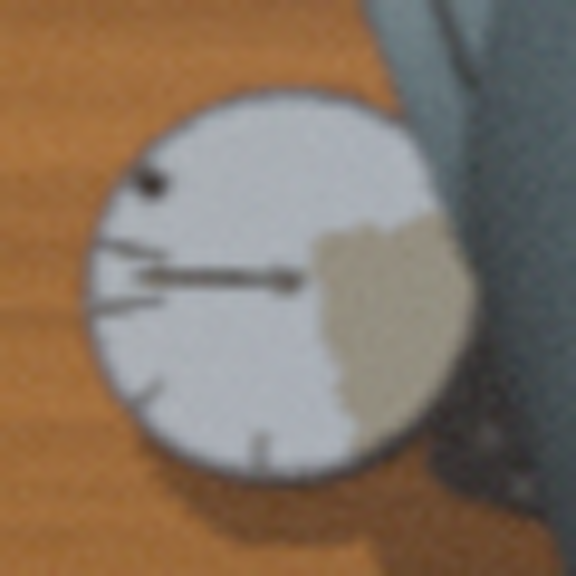

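The wrist view (needle tip at ~(321,22)) and the top view (tip at ~(140,277)) both show the needle between the long marks. The hub is seated under the foot, and the wrench, jar and cog are where they were. Handing in.

```bash
python3 -c "
from rig import arm
print(arm.sign_off())"
```

```text
the job is handed in; nothing more can be done
None
```

The hub is clamped and the job is handed in, at about 17 s on the robot's clock.

- **Coarse knob:** I turned it clockwise about 91° in one grip. The needle settled at about 0.44 rad (roughly 14.5 N), short of the short mark. It stayed there after I let go.
- **Fine knob:** I turned it clockwise about 79° in one grip, checking the needle at each step. It stopped at about 1.52 rad (roughly 50 N), midway between the long marks and well short of the broad mark.
- **Last checks:** After release and lift-off the needle still read 1.52. The top and wrist cameras both show it between the long marks. The hub is in its seat, the wrench, jar and cog show no sign of having moved, and the gripper is clear of everything.

**Checks that disagreed:**
- **Needle reading:** my reader was off by up to 0.06 rad depending on the angle, so I trusted the needle's position against the printed marks.
- **Fine knob response:** the load rose about 0.7 to 0.8 rad of needle per rad of wrist turn, against the expected 0.9. The fingers may have slipped slightly, which did not affect the final reading.

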